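# Sort instrument feet on the friction ramp

### The arm

A 7-joint arm with a two-finger parallel gripper is mounted at the origin on a cart in front of the work surface, level with it; the furniture and walls round the work are solid. World frame = base frame: x ahead of the robot, y to its left, z up, the work surface at z = 0. Lengths are in m, angles in rad, forces in N, time in s.
With the tool pointing down it reaches from about 0.4 to 0.925 m from the base axis. Payload 5.6 kg.
Tool frame: the origin (TCP) lies on the centre line of the jaws, within the pads' length; the fingertips stand 11 mm ahead of it and the grasp point (between the pads) lies 8 mm behind it (env.tips_ahead is the distance from the TCP to the fingertips, in m); z points along the fingers, y is the line along which they close (so a half turn about z gives the same grasp; the last joint's range is limited). The gripper opens to 85 mm and grips with 20 to 120 N. Pads are 22 mm wide; open, the fingers measure 114 mm over their backs; the gripper's body (76 mm by 85 mm) begins 54 mm behind the grasp point. The pads swing forward as they close: fully open they stand 13 mm farther back than shut.
Start: joints at [-0.043, 0.468, -0.012, 1.603, 0.006, 1.071, -0.056], TCP at [0.65, -0, 0.216] pointing down, gripper open.
Joint ranges: [-2.53, 2.53], [-0.31, 2.02], [-1.57, 1.55], [0.28, 2.44], [-1.29, 4.43], [0.15, 1.84], [-2.92, 2.92]. Speed limits (rad/s): [2.57, 2.57, 3.14, 3.14, 3.14, 3.14, 3.14].

### API

Orientations are given as a unit quaternion [x, y, z, w].
In Python, from rig import env, imaging, order gives the robot as it stands.
- The arm moves only by the tool servo_tool, never from a script. Its argument "commands" is a list of rows, each an object with "xyz": the shift along the tool's x, y, z in mm, a list of three; "angular": the turn, a rotation vector about the tool's x, y, z in rad, a list of three. In form: [{"xyz": [tx, ty, tz], "angular": [ax, ay, az]}, ...]. A call has 1 to 12 rows; each row shifts and turns the commanded pose from where the row before left it, along the tool's axes as they then stand; what a row does not reach is not made up. A row lasts 1/12 s, in which the tool goes at most 41.7 mm and 7.16 degrees, less where a joint would pass 70% of its speed; a pose out of reach is approached as far as the arm can. A call is refused whole if a number of a shift passes 41.7 or a number of a turn 0.125, either way. A call with a gripper value outside its range is refused whole. "hand" is the closure in counts, from 0 (fully open) to 255 (shut), set as the call begins (left out, the last holds). The fingers move at their own pace and stop on an object; "grip_force" is the grip in N (left out, the last holds). Time passes only in rows, so rows that do not move let the fingers close. It gives the time, the measured TCP pose, the force, the opening and the grip force at its end, in the units of the state.
- env.state(): the state, without advancing time (a new reading comes with each control period).
- imaging.capture(name): name is "scene" or "side" or "wrist"; returns the picture (384x512x3 uint8, blue, green, red); there is no depth.
- imaging.get_calibration(name): a dict with "fx", "fy", "cx", "cy" (pixels), "xyz" and "attitude" of the camera in the world. Camera axes: x right, y down, z forward; pixel columns grow to the right and rows downward; lengths in m; the calibration is good to about 2 mm. A picture is of the moment at which its call begins: read the wrist's pose just before it. get_calibration takes no time and is no camera call; for the wrist camera it gives the pose at the moment of the call.
- order.finish_job(): hands the job in; it is judged then, once.
The state is a dict: "time": time; "q": joint angles; "qvel": joint speeds; "joint_efforts": joint torques, N m; "position": TCP position; "ee_rot": TCP orientation; "ft_force": force on the tool from outside, world axes, zero at the start; "wrist_torque": the same for the moment, N m; "grip_width": finger opening in m; "grasp_force": force on a finger pad.
Only numpy, scipy, OpenCV 4.12 (cv2) and the standard library are available. Lean on these libraries where they do the work, as an engineer would, in place of code of your own. Each camera call takes 0.05 s, during which the arm holds its last target. There are 200 camera calls.

### The job

Some of these rubber instrument feet are worn smooth. Take the bar of the friction ramp and raise its plate, without touching the feet, only until the worn feet slide down to the stop at the low end by themselves while the sound ones stay up where they are. Then leave the plate raised and sort the feet, standing upright: those that held go in the rectangular tray, those that slid go in the round dish, and disturb nothing else on the bench.

Things in the scene. Friction and masses are not known exactly. Their poses are not given: they have to be found in the camera images.
- plate (a joint): angle of the ramp's steel plate (rad): 0 level, growing as the far edge with the bar is lifted, at most 0.66. The hinge is stiff: it holds the plate at whatever angle it is left; lifting at the bar takes about 10 to 18 N.
- ramp_base: fixed base of the ramp, 205 x 220 mm. Behaviour: the worn feet (all alike) begin to slide at a plate angle of 0.20 to 0.38 rad that changes every run; the sound ones let go too, at a slope (tangent) about 1.7 times as great, so no one angle suits all runs. Just past its angle a foot starts slowly and needs 1 to 2 s to reach the stop. Origin at bench level below the hinge, x towards the bar.
- plate_top_mid_hinge (a point): point on the plate's top above the hinge axis, mid width, 36 mm over the bench when level (the axis is 6 mm below it, square to the plate). x runs up the plate to the bar, y along the hinge, z out of the plate; tilts with it. Plate: x to 186 mm, y +-100 mm. Stop lip at x 4 to 12, 15 mm high; a foot against it has its origin at x = 37. Feet start at x = 125, y = -70, 0, 70 mm.
- lift_bar (a point): middle of the lifting bar: round steel bar 10 mm thick along the hinge direction, beyond the far edge of the plate, on two lugs with 100 mm clear between them; gap of 27 mm between bar and plate edge. 43 mm above the bench when level; 218 mm from the hinge axis along the plate and 13 mm above it. Axes as the plate's.
- foot_a: instrument foot, 80 g: grey block 34 (its x) x 30 (its y) x 26 mm on a black rubber sole 50 (x) x 40 (y) x 8 mm; 34 mm high, plus a 2 mm high, 18 mm wide boss on top. Origin at the centre of its underside, z up. The three look alike; at least one is worn and one sound, which ones changes every run. Starts on one of three places across the level plate, 125 mm from the hinge.
- foot_b: instrument foot, 80 g: grey block 34 (its x) x 30 (its y) x 26 mm on a black rubber sole 50 (x) x 40 (y) x 8 mm; 34 mm high, plus a 2 mm high, 18 mm wide boss on top. Origin at the centre of its underside, z up. The three look alike; at least one is worn and one sound, which ones changes every run. Starts on one of three places across the level plate, 125 mm from the hinge.
- foot_c: instrument foot, 80 g: grey block 34 (its x) x 30 (its y) x 26 mm on a black rubber sole 50 (x) x 40 (y) x 8 mm; 34 mm high, plus a 2 mm high, 18 mm wide boss on top. Origin at the centre of its underside, z up. The three look alike; at least one is worn and one sound, which ones changes every run. Starts on one of three places across the level plate, 125 mm from the hinge.
- tray: white rectangular open tray, fixed, 150 (x) x 110 (y) x 16 mm high, walls and floor 4 mm thick. Origin at the centre of its underside, z up. May be on either side of the ramp.
- dish: round open metal dish, fixed, 140 mm across, 16 mm high, wall and floor 4 mm thick. Origin at the centre of its underside. May be on either side of the ramp.
- timer: bystander: small white lab timer lying flat, 62 x 72 x 17 mm, loose; to be left alone. Origin under its centre.
- dropper_bottle: bystander: small brown dropper bottle, 34 mm wide, 102 mm high, loose; to be left alone. Origin under its centre.
- usb: bystander: small red memory stick lying flat, 18 x 53 x 8 mm, loose; to be left alone. Origin under its centre.

How it is judged:
On the way:
1. the plate is raised, every worn foot lies down at the stop and every sound foot is still up at its start place, none of them touched by the fingers (value of joint plate above 0.19 rad and x of foot_b in the frame of plate_top_mid_hinge below 0.055 m and x of each of foot_a, foot_c in the frame of plate_top_mid_hinge above 0.1 m and z of each of foot_a, foot_b, foot_c in the frame of plate_top_mid_hinge below 0.012 m and contact force between the fingers and foot_a below 0.1 N and contact force between the fingers and foot_b below 0.1 N and contact force between the fingers and foot_c below 0.1 N), for 0.3 s.
At the end, for the whole second after the job is handed in: The feet that held stand upright (within 0.15 rad) and at rest on the floor of the rectangular tray, those that slid stand upright and at rest on the floor of the round dish (origin within 45 mm of its centre), the plate is still raised (over 0.15 rad) and the fingers touch no foot (x of foot_a in the frame of tray between -0.062 and 0.062 m and y of foot_a in the frame of tray between -0.045 and 0.045 m and height (world z) of each of foot_a, foot_c, foot_b below 0.01 m and angle between each of foot_a, foot_c, foot_b's own z axis and vertical below 0.15 rad and linear speed of each of foot_a, foot_c, foot_b below 0.02 m/s and angular speed of each of foot_a, foot_c, foot_b below 0.2 rad/s and x of foot_c in the frame of tray between -0.062 and 0.062 m and y of foot_c in the frame of tray between -0.045 and 0.045 m and horizontal distance between foot_b and dish below 0.045 m and value of joint plate above 0.15 rad and contact force between the fingers and foot_a below 0.1 N and contact force between the fingers and foot_b below 0.1 N and contact force between the fingers and foot_c below 0.1 N).
It fails at once if a foot is touched by the robot while the plate is still down (below 0.19 rad) and the foot is on it ((value of joint plate below 0.19 rad and distance between foot_a and plate_top_mid_hinge below 0.17 m and contact force between the fingers and foot_a above 0.5 N) or (value of joint plate below 0.19 rad and distance between foot_b and plate_top_mid_hinge below 0.17 m and contact force between the fingers and foot_b above 0.5 N) or (value of joint plate below 0.19 rad and distance between foot_c and plate_top_mid_hinge below 0.17 m and contact force between the fingers and foot_c above 0.5 N)).
It fails at once if a bystander is moved more than 25 mm or tipped (distance of any of timer, dropper_bottle, usb from where it was at the start of the episode above 0.025 m or angle between dropper_bottle's own z axis and vertical above 0.4 rad).
It also fails if it takes over 72 s, if anything falls off the work surface, if the arm or the gripper's body presses on something with over 40 N, if the wrist force passes 120 N, or if a joint passes its speed limit or range.

## Working session

There is one attempt and no reset: what is moved stays moved. The work goes in short steps, Python scripts to look and compute and a tool call to move; the robot and the scene stay as the last step left them, time stands still between calls to the robot, and variables do not carry over. Pictures are saved under pics/ and viewed, at most 10 in all, crops included, and the job is handed in when it is done.

Besides the shell and the picture viewer there is one more tool, called after "Request:" as name([rows], argument=value, ...), one row to a line, values as JSON. servo_tool: Moves the arm, as the interface text tells. Its arguments: {"type":"object","properties":{"commands":{"type":"array","items":{"type":"object","properties":{"xyz":{"type":"array","items":{"type":"number"}},"angular":{"type":"array","items":{"type":"number"}}}}},"hand":{"type":"number"},"grip_force":{"type":"number"}},"required":["commands"]}

```bash
ls; mkdir -p pics
python3 - <<'E'
from rig import env, imaging, order
import cv2, numpy as np
print(env.state())
a=imaging.capture("scene"); b=imaging.capture("side")
for n in("scene","side"): print(n,imaging.get_calibration(n))
cv2.imwrite("pics/s0.png",cv2.resize(a,(800,600))); cv2.imwrite("pics/d0.png",cv2.resize(b,(800,600)))
E
```

```text
pics
{'time': 0.0, 'q': array([-0.04298863,  0.46838405, -0.01159926,  1.60364059,  0.00598805,
        1.07140484, -0.05630033]), 'qvel': array([ 2.40045028e-05, -7.78793164e-04,  1.03650199e-03, -1.02705556e-03,
       -7.33183185e-04,  1.53148746e-03, -1.34148423e-03]), 'joint_efforts': array([-1.81076980e-04, -5.32374322e+01,  2.12178100e-02, -2.51299274e+01,
        1.13576866e-02,  7.69772858e-03, -1.10212341e-06]), 'position': array([ 6.49403512e-01, -7.72227354e-05,  2.14926871e-01]), 'ee_rot': array([ 7.07136366e-01,  7.07076621e-01, -6.77073269e-04, -5.94659518e-04]), 'ft_force': array([-0.08580174, -1.16681317, -0.55994967]), 'wrist_torque': array([ 0.0092181 ,  0.03205262, -0.00104346]), 'grasp_force': 0.0, 'grip_width': 0.08539980666756507}
scene {'fx': 398.0706322387142, 'fy': 398.0706322387142, 'cx': 249.91342936045163, 'cy': 190.12640277087976, 'xyz': array([0.18553956, 0.76892588, 0.78651447]), 'attitude': array([-0.22209574,  0.89354331, -0.37549623,  0.10609626])}
side {'fx': 368.00650078508386, 'fy': 368.00650078508386, 'cx': 251.6659613595659, 'cy': 190.93445868935535, 'xyz': array([ 0.28079588, -0.56353816,  0.65339793]), 'attitude': array([ 0.88152509, -0.18865292,  0.08660123, -0.42405639])}
```

View pics/s0.png

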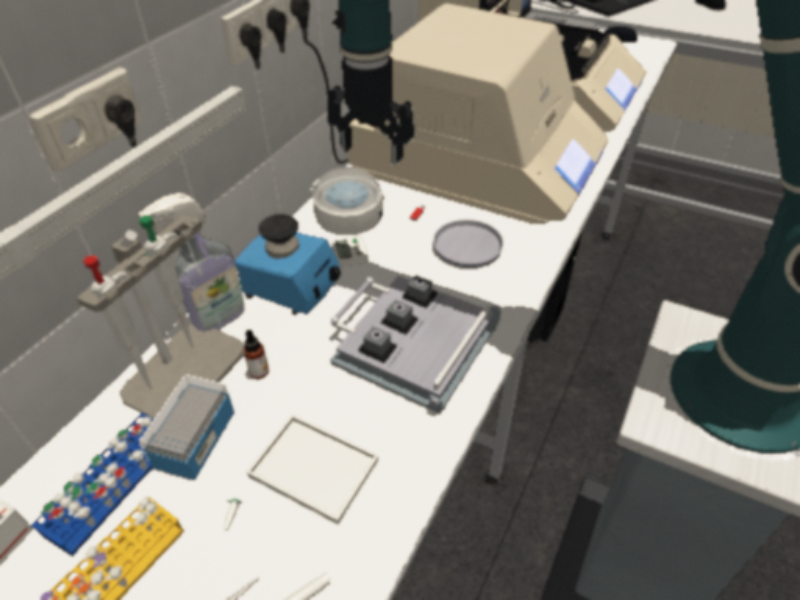

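View pics/d0.png

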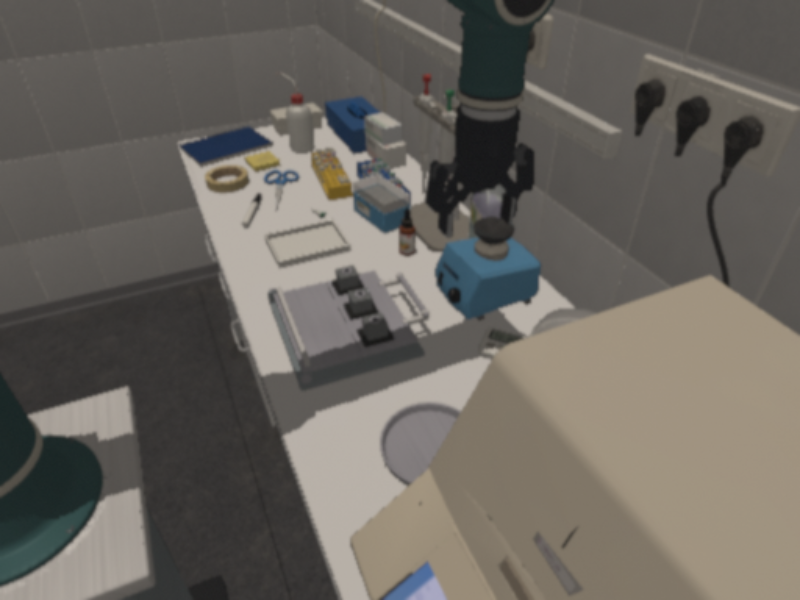

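The scene view shows feet near (377,340), (400,312) and (420,288), the bar from about (337,322) to (375,287), the tray centre at (314,467) and the dish at (468,243). The usb is at (417,212) and the bottle at (256,358). I'll project these and save zoomed crops.

```bash
cat > h.py <<'E'
from rig import env, imaging, order
import cv2, numpy as np
from scipy.spatial.transform import Rotation as R
def ray(c,u,v):
    return R.from_quat(c["attitude"]).apply([(u-c["cx"])/c["fx"],(v-c["cy"])/c["fy"],1.])
def onz(c,u,v,z):
    d=ray(c,u,v); return c["xyz"]+d*(z-c["xyz"][2])/d[2]
def proj(c,p):
    q=R.from_quat(c["attitude"]).inv().apply(np.atleast_2d(p)-c["xyz"])
    return q[:,:2]/q[:,2:]*[c["fx"],c["fy"]]+[c["cx"],c["cy"]]
E
python3 - <<'E'
from h import *
k=512/800
S=imaging.get_calibration("scene");D=imaging.get_calibration("side")
np.set_printoptions(precision=3,suppress=True)
for n,c,u,v,z in [("f1",S,378,330,.072),("f2",S,401,303,.072),("f3",S,421,281,.072),("df1",D,346,271,.072),("df2",D,359,296,.072),("df3",D,375,323,.072),
 ("bar1",S,338,322,.043),("bar2",S,374,286,.043),("dbar1",D,398,279,.043),("dbar2",D,426,313,.043),
 ("t1",S,295,420,.016),("t2",S,377,460,.016),("t3",S,338,518,.016),("t4",S,250,466,.016),
 ("dt1",D,266,238,.016),("dt2",D,335,223,.016),("dt3",D,349,242,.016),("dt4",D,277,264,.016),
 ("dish",S,468,242,.016),("dishL",S,433,243,.016),("dishR",S,502,243,.016),("usb",S,417,213,.005),("bot",S,258,373,.0),("dbot",D,407,250,.0),("plA",S,430,403,.03),("plB",S,496,318,.03)]:
    print(n,onz(c,u*k,v*k,z))
a=imaging.capture("scene"); b=imaging.capture("side")
f=lambda i,x,y:cv2.resize(i[y:y+90,x:x+120],(560,420),interpolation=cv2.INTER_CUBIC)
cv2.imwrite("pics/z0.png",np.hstack([f(a,205,165),f(b,165,160)])[:, :][:, :1120])
cv2.imwrite("pics/z0.png",cv2.resize(np.vstack([f(a,205,165),f(b,165,160)]),(400,600)))
cv2.imwrite("pics/z1.png",np.vstack([cv2.resize(a[170:245,205:325],(480,300),interpolation=cv2.INTER_CUBIC),cv2.resize(b[165:240,165:285],(480,300),interpolation=cv2.INTER_CUBIC)]))
E
```

```text
f1 [0.534 0.202 0.072]
f2 [0.53  0.132 0.072]
f3 [0.524 0.07  0.072]
df1 [0.528 0.204 0.072]
df2 [0.523 0.13  0.072]
df3 [0.521 0.057 0.072]
bar1 [0.616 0.194 0.043]
bar2 [0.606 0.091 0.043]
dbar1 [0.616 0.181 0.043]
dbar2 [0.619 0.077 0.043]
t1 [0.582 0.373 0.016]
t2 [0.441 0.375 0.016]
t3 [0.444 0.474 0.016]
t4 [0.593 0.466 0.016]
dt1 [0.443 0.453 0.016]
dt2 [0.591 0.45  0.016]
dt3 [0.592 0.369 0.016]
dt4 [0.439 0.354 0.016]
dish [ 0.519 -0.127  0.016]
dishL [ 0.579 -0.094  0.016]
dishR [ 0.459 -0.154  0.016]
usb [ 0.657 -0.18   0.005]
bot [0.696 0.317 0.   ]
dbot [0.697 0.315 0.   ]
plA [0.413 0.262 0.03 ]
plB [0.391 0.054 0.03 ]
```

View pics/z1.png

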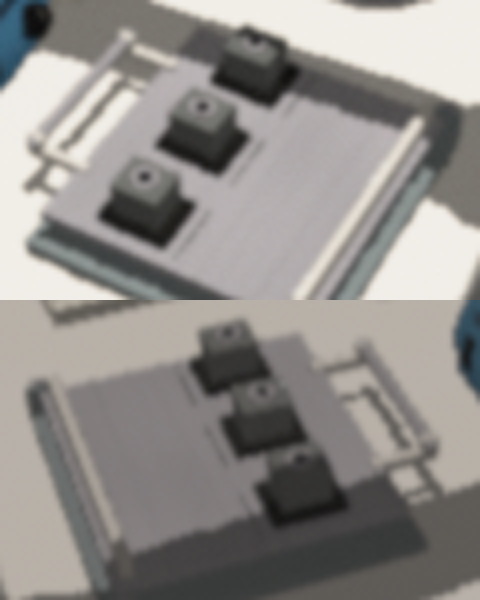

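The crop shows the bosses, bar ends and stop clearly. I'll fit the ramp pose by reprojection over both cameras.

Run:
```python
from h import *
from scipy.optimize import least_squares
np.set_printoptions(precision=4,suppress=True)
S=imaging.get_calibration("scene");D=imaging.get_calibration("side")
ps=np.array([(241,214.5),(255.75,196.75),(268.5,180.75),(213.25,205.5),(236.75,178.75)])
pd=np.array([(222,173),(231,188),(240.75,204.5),(256.25,176.25),(273.75,201.25)])
def pts(p):
    x,y,a,h=p
    L=np.array([[.125,.07,.072],[.125,0,.072],[.125,-.07,.072],[.218,h,.043],[.218,-h,.043]])
    return R.from_euler('z',a).apply(L)+[x,y,0]
f=lambda p:np.r_[(proj(S,pts(p))-ps).ravel(),(proj(D,pts(p))-pd).ravel()]
r=least_squares(f,[.4,.13,0,.055],loss='soft_l1')
print(r.x,f(r.x).reshape(-1,2)); print(pts(r.x))
k=.64
# tray & dish
def tp(p): return R.from_euler('z',p[2]).apply(np.array([[.075,-.055,.016],[-.075,-.055,.016],[-.075,.055,.016],[.075,.055,.016]]))+[p[0],p[1],0]
ts=np.array([(295,420),(377,460),(338,518),(250,466)])*k; td=np.array([(349,242),(277,264),(266,238),(335,223)])*k
g=lambda p:np.r_[(proj(S,tp(p))-ts).ravel(),(proj(D,tp(p))-td).ravel()]
t=least_squares(g,[.52,.41,0],loss='soft_l1');print(t.x,g(t.x).reshape(-1,2))
img=imaging.capture("scene"); c=img[100:240,205:340].astype(int)
```

```text
[ 0.4047  0.1426 -0.0339  0.0588] [[ 0.3202 -1.3923]
 [-0.1451 -1.3443]
 [ 0.2314 -1.6111]
 [ 0.1134 -0.4985]
 [ 0.4421 -0.4946]
 [ 0.1824 -0.8426]
 [-0.1666 -1.0764]
 [-0.2815 -1.1304]
 [-0.655  -0.9882]
 [-0.6493 -0.9703]]
[[0.532  0.2083 0.072 ]
 [0.5296 0.1383 0.072 ]
 [0.5272 0.0684 0.072 ]
 [0.6245 0.1939 0.043 ]
 [0.6205 0.0764 0.043 ]]
[ 0.5176  0.4164 -0.0362] [[ 0.3559 -6.0486]
 [ 2.4149 -3.9097]
 [-0.5299  0.0202]
 [-1.1401  0.7337]
 [ 0.6701  1.6911]
 [-0.3878 -1.8815]
 [-0.9997 -3.2836]
 [-0.8035 -2.8833]]
```

Request:
servo_tool([
  {"xyz": [34,-7,0],"angular": [0,0,0.034]},
  {"xyz": [34,-7,10],"angular": [0,0,0]},
  {"xyz": [34,-7,20],"angular": [0,0,0]},
  {"xyz": [34,-3,20],"angular": [0,0,0]},
  {"xyz": [0,0,0],"angular": [0,0,0]},
], hand=185)

```text
time: 0.67
position: [0.625, 0.1461, 0.1617]
ee_rot: [0.715, 0.699, -0.001, -0.004]
ft_force: [-1.2, 1.2, -0.2]
grip_width: 0.0259
grasp_force: 0.0
```

Run:
```python
from h import *
np.set_printoptions(precision=4,suppress=True)
s=env.state();c=imaging.get_calibration("wrist");i=imaging.capture("wrist")
print(s["time"],s["position"],s["ee_rot"],s["grip_width"],c)
cv2.imwrite("pics/w1.png",cv2.resize(i,(800,600)))
B=R.from_euler('z',-.034).apply([[.218,.05,.043],[.218,-.05,.043],[.125,0,.072]])+[.4047,.1426,0]
print(proj(c,B)*800/512)
np.save("c1.npy",c,allow_pickle=True)
```

```text
0.6667 [0.625  0.1461 0.1617] [ 0.7152  0.6989 -0.0013 -0.004 ] 0.025888345585394053 {'fx': 269.2121095191879, 'fy': 269.2121095191879, 'cx': 251.55587671504668, 'cy': 193.2486304062936, 'xyz': array([0.6274, 0.2138, 0.32  ]), 'attitude': array([ 0.991 , -0.0108, -0.0053,  0.1331])}
[[392.4617 232.3123]
 [390.9481 373.1161]
 [240.9586 316.8047]]
```

View pics/w1.png

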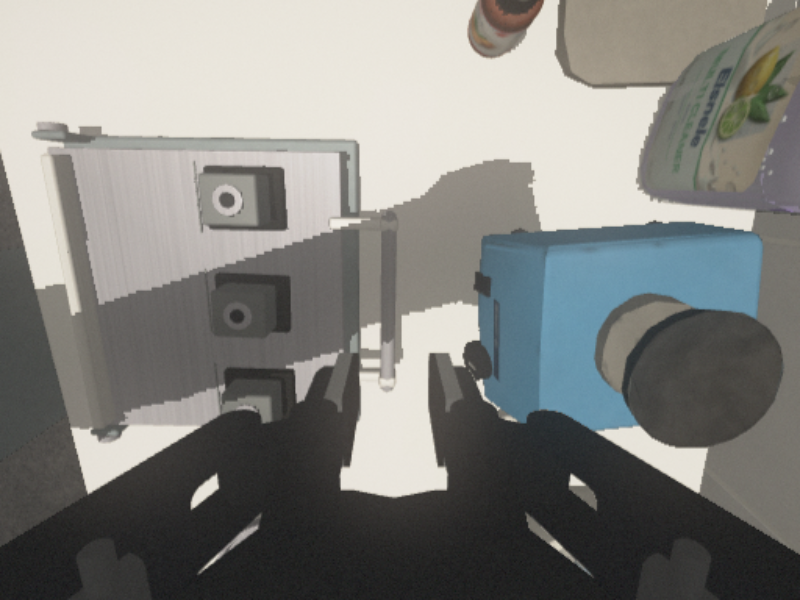

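The bar runs from (388,222) to (388,382), about 2 mm nearer than the fit. The bar middle is therefore at about (0.6205, 0.135). I'll narrow the jaws and descend over it.

Request:
servo_tool([
  {"xyz": [-11,-4.5,20],"angular": [0,0,0]},
  {"xyz": [0,0,35],"angular": [0,0,0]},
  {"xyz": [0,0,25],"angular": [0,0,0]},
  {"xyz": [0,0,0],"angular": [0,0,0]},
], hand=200)

```text
time: 1.05
position: [0.6211, 0.1231, 0.0809]
ee_rot: [0.72, 0.694, -0.004, -0.002]
ft_force: [-1.3, -0.2, -0.6]
grip_width: 0.0187
grasp_force: 0.0
```

Run:
```python
from h import *
np.set_printoptions(precision=4,suppress=True)
s=env.state();c=imaging.get_calibration("wrist");i=imaging.capture("wrist")
print(s["time"],s["position"],s["ee_rot"],s["grip_width"])
cv2.imwrite("pics/w2.png",i[100:330,100:400])
```

```text
1.05 [0.6211 0.1231 0.0809] [ 0.7196  0.6944 -0.0043 -0.002 ] 0.018732025465317284
```

View pics/w2.png

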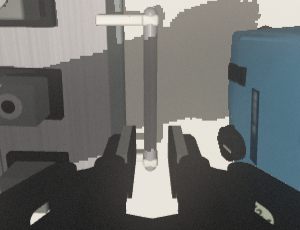

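The bar at u=150 sits centred between the jaws, which are at 132 and 171. I'll go down and close.

Request:
servo_tool([
  {"xyz": [10,0,16],"angular": [0,0,0]},
  {"xyz": [0,0,16],"angular": [0,0,0]},
  {"xyz": [0,0,14],"angular": [0,0,0]},
  {"xyz": [0,0,0],"angular": [0,0,0]},
  {"xyz": [0,0,0],"angular": [0,0,0]},
])

```text
time: 1.52
position: [0.6254, 0.135, 0.0404]
ee_rot: [0.719, 0.695, -0.0, 0.0]
ft_force: [0.7, 0.2, -0.0]
grip_width: 0.0183
grasp_force: 0.0
```

Request:
servo_tool([
  {"xyz": [0,0,0],"angular": [0,0,0]},
  {"xyz": [0,0,0],"angular": [0,0,0]},
  {"xyz": [0,0,0],"angular": [0,0,0]},
  {"xyz": [0,0,0],"angular": [0,0,0]},
], hand=255, grip_force=70)

```text
time: 1.85
position: [0.6255, 0.1356, 0.0408]
ee_rot: [0.719, 0.695, 0.001, 0.0]
ft_force: [0.6, 0.0, -0.2]
grip_width: 0.0003
grasp_force: 0.0
```

Run:
```python
from h import *
i=imaging.capture("wrist");a=imaging.capture("scene");b=imaging.capture("side")
z=lambda m,x,y,w=100,h=75:cv2.resize(m[y:y+h,x:x+w],(400,300),interpolation=cv2.INTER_CUBIC)
cv2.imwrite("pics/q1.png",np.vstack([np.hstack([z(a,190,140),z(b,210,130)]),np.hstack([z(i,170,170,160,120),z(i,0,0,512,384)])]))
```

```text
(no output)
```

View pics/q1.png

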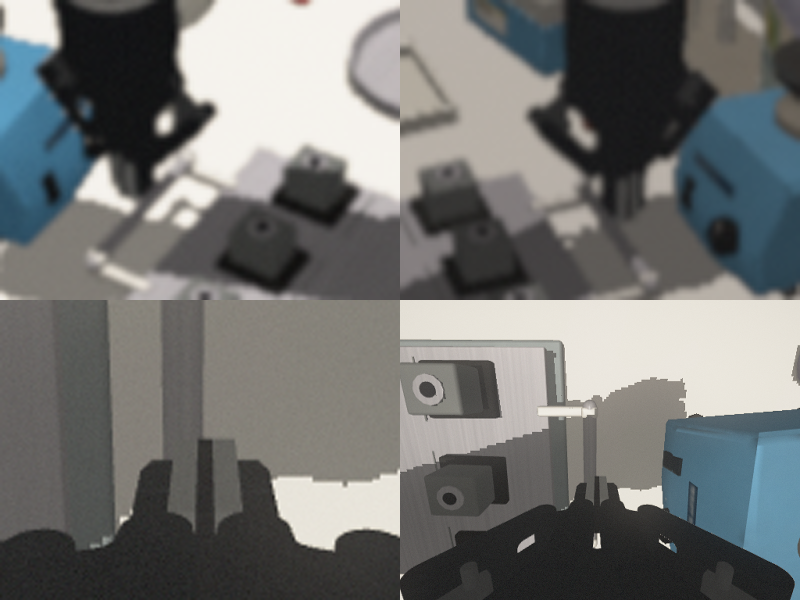

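The fingers closed shut with the bar at u=163–204, left of the finger centre at 205. I'll check the tip position against the bar by projection.

Run:
```python
from h import *
np.set_printoptions(precision=1,suppress=True)
s=env.state();print(s["position"]*1000,s["ft_force"],env.tips_ahead)
p=s["position"];q=R.from_quat(s["ee_rot"])
T=[p+q.apply([dx,0,.011]) for dx in(-.011,.011)]+[p]
B=[[.6205+.034*(y-.135),y,.043] for y in(.18,.135,.09)]
for n,o in(("scene",(190,140)),("side",(210,130))):
    c=imaging.get_calibration(n); print(n,(proj(c,T)-o)*4,(proj(c,B)-o)*4)
c=imaging.get_calibration("wrist");print(c["xyz"],(proj(c,T)-[170,170])*2.5,(proj(c,B)-[170,170])*2.5)
```

```text
[625.1 135.7  40.2] [-0.6  0.8  0.5] 0.011
scene [[149.2 208.6]
 [131.5 228.6]
 [139.3 206.9]] [[108.  247.6]
 [145.4 205.5]
 [180.9 165.6]]
side [[225.3 253. ]
 [212.3 234.2]
 [219.  230.8]] [[187.4 192.7]
 [213.3 229.8]
 [240.9 269.5]]
[0.6 0.2 0.2] [[205.1 172. ]
 [205.1  95.7]
 [205.2 150.9]] [[185.5 -21.1]
 [186.8 158.4]
 [187.9 313.8]]
```

All three views put the tips about 12 mm higher than assumed, so the fingers are above the bar. I'll lift, re-open, centre and go lower.

Request:
servo_tool([
  {"xyz": [0,0,-20],"angular": [0,0,0]},
  {"xyz": [0,0,-15],"angular": [0,0,0]},
  {"xyz": [0,-4.5,0],"angular": [0,0,-0.01]},
  {"xyz": [0,0,0],"angular": [0,0,0]},
  {"xyz": [0,0,0],"angular": [0,0,0]},
], hand=195)

```text
time: 2.42
position: [0.6197, 0.1357, 0.0743]
ee_rot: [0.715, 0.699, -0.0, -0.0]
ft_force: [-0.3, 0.8, 0.1]
grip_width: 0.0203
grasp_force: 0.0
```

Request:
servo_tool([
  {"xyz": [0,0,10],"angular": [0,0,0]},
  {"xyz": [0,0,10],"angular": [0,0,0]},
  {"xyz": [0,0,0],"angular": [0,0,0]},
])

```text
time: 2.67
position: [0.6182, 0.1351, 0.0513]
ee_rot: [0.716, 0.699, -0.002, -0.001]
ft_force: [-1.7, 0.7, 0.1]
grip_width: 0.0201
grasp_force: 0.0
```

Request:
servo_tool([
  {"xyz": [0,1.5,5],"angular": [0,0,0]},
  {"xyz": [0,0,6],"angular": [0,0,0]},
  {"xyz": [0,0,6],"angular": [0,0,0]},
  {"xyz": [0,0,6],"angular": [0,0,0]},
  {"xyz": [0,0,0],"angular": [0,0,0]},
])

```text
time: 3.08
position: [0.6209, 0.1355, 0.0302]
ee_rot: [0.716, 0.699, -0.001, -0.001]
ft_force: [-0.3, -0.7, 0.6]
grip_width: 0.0196
grasp_force: 0.0
```

Request:
servo_tool([
  {"xyz": [0,0,0],"angular": [0,0,0]},
  {"xyz": [0,0,0],"angular": [0,0,0]},
  {"xyz": [0,0,0],"angular": [0,0,0]},
  {"xyz": [0,0,0],"angular": [0,0,0]},
], hand=255)

```text
time: 3.42
position: [0.6226, 0.136, 0.0327]
ee_rot: [0.716, 0.699, 0.001, 0.0]
ft_force: [-0.2, 0.5, 2.9]
grip_width: -0.0002
grasp_force: 1.5
```

Closing again met only an upward push of 2.9 N, so the tips are on top of the bar, about 15 mm above the reported TCP. I'll use that contact as the reference and go about 20 mm lower.

Request:
servo_tool([
  {"xyz": [0,0,-12],"angular": [0,0,0]},
  {"xyz": [0,-1.5,0],"angular": [0,0,0]},
  {"xyz": [0,0,0],"angular": [0,0,0]},
  {"xyz": [0,0,0],"angular": [0,0,0]},
], hand=195)

```text
time: 3.75
position: [0.6205, 0.1358, 0.0442]
ee_rot: [0.716, 0.699, 0.0, 0.0]
ft_force: [-0.6, -0.6, 0.1]
grip_width: 0.0199
grasp_force: 0.0
```

Run:
```python
from h import *
i=imaging.capture("wrist");a=imaging.capture("scene");b=imaging.capture("side");s=env.state();print(s["position"],s["grip_width"])
z=lambda m,x,y,w=100,h=75:cv2.resize(m[y:y+h,x:x+w],(400,300),interpolation=cv2.INTER_CUBIC)
cv2.imwrite("pics/q2.png",np.vstack([np.hstack([z(a,200,160,60,45),z(b,230,150,60,45)]),np.hstack([z(i,190,180,120,90),z(i,0,0,512,384)])]))
```

```text
[0.62022745 0.13570195 0.04363377] 0.02033287347557174
```

View pics/q2.png

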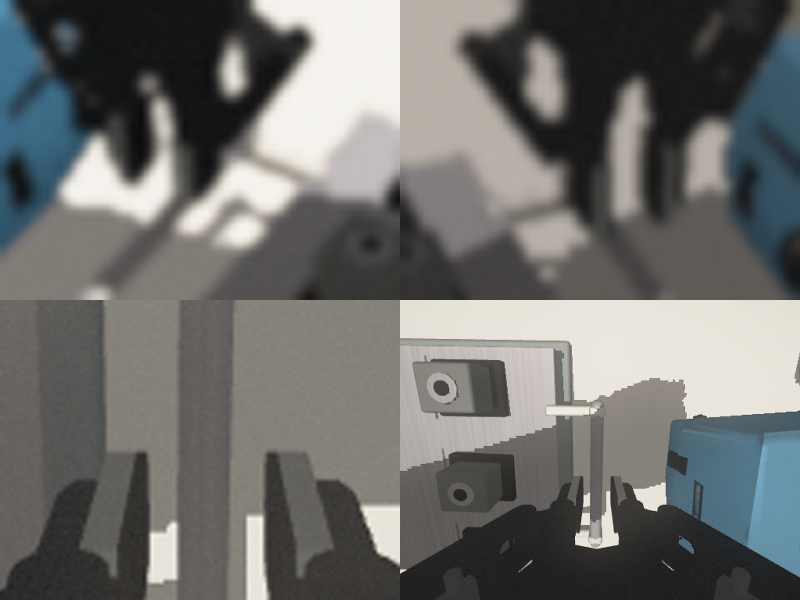

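The jaws (148 and 265) are centred on the bar (178–233), with the tips just above it. I'll descend 30 mm and close.

Request:
servo_tool([
  {"xyz": [0,0,8],"angular": [0,0,0]},
  {"xyz": [0,0,8],"angular": [0,0,0]},
  {"xyz": [0,0.5,7],"angular": [0,0,0]},
  {"xyz": [0,0,6],"angular": [0,0,0]},
  {"xyz": [0,0,0],"angular": [0,0,0]},
  {"xyz": [0,0,0],"angular": [0,0,0]},
])

```text
time: 4.4
position: [0.6204, 0.1356, 0.014]
ee_rot: [0.716, 0.699, -0.001, -0.0]
ft_force: [0.7, -0.5, 0.2]
grip_width: 0.0203
grasp_force: 0.0
```

Request:
servo_tool([
  {"xyz": [0,0,0],"angular": [0,0,0]},
  {"xyz": [0,0,0],"angular": [0,0,0]},
  {"xyz": [0,0,0],"angular": [0,0,0]},
  {"xyz": [0,0,0],"angular": [0,0,0]},
], hand=255)

```text
time: 4.73
position: [0.6201, 0.1358, 0.0149]
ee_rot: [0.716, 0.698, -0.001, -0.001]
ft_force: [-3.6, -0.3, 0.9]
grip_width: 0.0072
grasp_force: 68.4
```

Gripped: 68 N on the bar. I'll raise along the bar's arc to about 0.19 rad, letting the round bar turn in the pads.

Request:
servo_tool([
  {"xyz": [0,-0.3,-4],"angular": [0,0,0]},
  {"xyz": [0,-0.4,-4],"angular": [0,0,0]},
  {"xyz": [0,-0.5,-5],"angular": [0,0,0]},
  {"xyz": [0,-0.6,-5],"angular": [0,0,0]},
  {"xyz": [0,-0.7,-5],"angular": [0,0,0]},
  {"xyz": [0,-0.8,-5],"angular": [0,0,0]},
  {"xyz": [0,-0.9,-4],"angular": [0,0,0]},
  {"xyz": [0,-0.9,-4],"angular": [0,0,0]},
  {"xyz": [0,-1,-4],"angular": [0,0,0]},
  {"xyz": [0,0,0],"angular": [0,0,0]},
])

```text
time: 5.57
position: [0.614, 0.136, 0.0557]
ee_rot: [0.715, 0.699, -0.0, -0.0]
ft_force: [-5.5, 0.7, -6.0]
grip_width: 0.0071
grasp_force: 68.9
```

```bash
cat > look.py <<'E'
from h import *
import sys
np.set_printoptions(precision=4,suppress=True)
s=env.state();z=s["position"][2]
print(s["time"],s["position"],s["ft_force"],"theta~",np.arcsin((.013+z-.0149)/.2184)-.0596)
a=imaging.capture("side"); b=imaging.capture("scene")
n=sys.argv[1]; cv2.imwrite(f"im_{n}_d.png",a); cv2.imwrite(f"im_{n}_s.png",b)
th=np.arcsin((.013+z-.0149)/.2184)-.0596
def place(X,y,h=.036):  # plate-frame point (z above plate top) -> world
    L=np.array([X,y,.006+h]); L=R.from_euler('y',-th).apply(L)+[0,0,.030]
    return R.from_euler('z',-.036).apply(L)+[.4025,.1426,0]
for nm,c,im in(("side",imaging.get_calibration("side"),a),("scene",imaging.get_calibration("scene"),b)):
    g=cv2.cvtColor(im,cv2.COLOR_BGR2GRAY)
    for y in(.07,0,-.07):
        row=[]
        for X in(.125,.10,.08,.06,.037):
            u,v=proj(c,place(X,y,.02))[0].round().astype(int); row.append(int(g[v-1:v+2,u-1:u+2].mean()))
        print(nm,y,row)
E
python3 look.py 0
```

```text
5.5667 [0.614  0.136  0.0557] [-5.4691  0.6591 -5.9791] theta~ 0.1892166968327214
side 0.07 [70, 123, 148, 143, 146]
side 0 [51, 94, 129, 129, 127]
side -0.07 [81, 42, 66, 66, 67]
scene 0.07 [143, 62, 190, 190, 188]
scene 0 [61, 38, 84, 81, 81]
scene -0.07 [70, 96, 193, 177, 91]
```

Request:
servo_tool([
  {"xyz": [0,-0.9,-3],"angular": [0,0,0]},
  {"xyz": [0,-0.9,-3],"angular": [0,0,0]},
  {"xyz": [0,0,0],"angular": [0,0,0]},
  {"xyz": [0,0,0],"angular": [0,0,0]},
  {"xyz": [0,0,0],"angular": [0,0,0]},
  {"xyz": [0,0,0],"angular": [0,0,0]},
  {"xyz": [0,0,0],"angular": [0,0,0]},
  {"xyz": [0,0,0],"angular": [0,0,0]},
  {"xyz": [0,0,0],"angular": [0,0,0]},
  {"xyz": [0,0,0],"angular": [0,0,0]},
  {"xyz": [0,0,0],"angular": [0,0,0]},
  {"xyz": [0,0,0],"angular": [0,0,0]},
])

```text
time: 6.67
position: [0.6126, 0.136, 0.0612]
ee_rot: [0.716, 0.699, -0.0, -0.0]
ft_force: [-5.2, 1.6, -8.6]
grip_width: 0.0072
grasp_force: 68.8
```

```bash
python3 look.py 1
```

```text
6.6667 [0.6126 0.136  0.0612] [-5.2303  1.6173 -8.6202] theta~ 0.2154129536448826
side 0.07 [149, 140, 70, 66, 127]
side 0 [51, 75, 129, 128, 126]
side -0.07 [85, 36, 66, 66, 67]
scene 0.07 [188, 188, 126, 149, 41]
scene 0 [62, 47, 82, 81, 81]
scene -0.07 [61, 135, 188, 178, 96]
```

Request:
servo_tool([
  {"xyz": [0,-0.9,-3],"angular": [0,0,0]},
  {"xyz": [0,-1,-3],"angular": [0,0,0]},
  {"xyz": [0,0,0],"angular": [0,0,0]},
  {"xyz": [0,0,0],"angular": [0,0,0]},
  {"xyz": [0,0,0],"angular": [0,0,0]},
  {"xyz": [0,0,0],"angular": [0,0,0]},
  {"xyz": [0,0,0],"angular": [0,0,0]},
  {"xyz": [0,0,0],"angular": [0,0,0]},
  {"xyz": [0,0,0],"angular": [0,0,0]},
  {"xyz": [0,0,0],"angular": [0,0,0]},
  {"xyz": [0,0,0],"angular": [0,0,0]},
  {"xyz": [0,0,0],"angular": [0,0,0]},
])

```text
time: 7.77
position: [0.6108, 0.1361, 0.0674]
ee_rot: [0.716, 0.699, -0.0, -0.0]
ft_force: [-5.2, 0.8, -7.4]
grip_width: 0.007
grasp_force: 68.7
```

```bash
python3 look.py 2
```

```text
7.7667 [0.6108 0.1361 0.0674] [-5.1728  0.8231 -7.367 ] theta~ 0.24501775451429364
side 0.07 [147, 147, 150, 125, 70]
side 0 [51, 93, 129, 128, 126]
side -0.07 [83, 43, 66, 66, 66]
scene 0.07 [188, 188, 191, 115, 144]
scene 0 [65, 41, 83, 81, 81]
scene -0.07 [64, 116, 195, 189, 95]
```

The foot at y=+70 slid to the stop at about 0.245 rad, and the other two held. I'll release gently, go up and look down on the feet.

Request:
servo_tool([
  {"xyz": [0,0,0],"angular": [0,0,0]},
  {"xyz": [0,0,0],"angular": [0,0,0]},
  {"xyz": [0,0,0],"angular": [0,0,0]},
  {"xyz": [0,0,-15],"angular": [0,0,0]},
  {"xyz": [0,0,-30],"angular": [0,0,0]},
  {"xyz": [0,0,-35],"angular": [0,0,0]},
  {"xyz": [0,-15,-35],"angular": [0,0,0]},
  {"xyz": [0,-30,-15],"angular": [0,0,0]},
  {"xyz": [0,-30,0],"angular": [0,0,0]},
  {"xyz": [0,0,0],"angular": [0,0,0]},
  {"xyz": [0,0,0],"angular": [0,0,0]},
], hand=210)

```text
time: 8.78
position: [0.5371, 0.138, 0.1992]
ee_rot: [0.715, 0.699, 0.002, 0.002]
ft_force: [0.3, 0.5, 0.7]
grip_width: 0.015
grasp_force: 0.0
```

```bash
cat > pl.py <<'E'
from h import *
def place(X,y,h,th,x0=.4025,y0=.1426,yaw=-.036):
    L=R.from_euler('y',-th).apply([X,y,.006+h])+[0,0,.030]
    return R.from_euler('z',yaw).apply(L)+[x0,y0,0]
E
python3 - <<'E'
from pl import *
np.set_printoptions(precision=4,suppress=True)
s=env.state();c=imaging.get_calibration("wrist");i=imaging.capture("wrist");a=imaging.capture("scene");b=imaging.capture("side")
import pickle;pickle.dump((s,c,i,a,b),open("w3.pkl","wb"))
print(s["time"],s["position"],s["ee_rot"],c["xyz"],s["grip_width"])
P=[place(.125,0,.036,.245),place(.125,-.07,.036,.245),place(.037,.07,.036,.245),place(.212,0.05,.007,.245)]
print(P,proj(c,P)*1.17)
cv2.imwrite("pics/w3.png",np.vstack([cv2.resize(i,(600,450))[:400],np.hstack([cv2.resize(a[140:240,190:340],(300,200)),cv2.resize(b[130:230,160:310],(300,200))])]))
E
```

```text
8.7833 [0.5371 0.138  0.1992] [0.7154 0.6988 0.0022 0.0015] [0.5376 0.2061 0.3573] 0.015023358944326088
[array([0.5135, 0.1386, 0.1011]), array([0.511 , 0.0686, 0.1011]), array([0.4307, 0.2116, 0.0797]), array([0.6067, 0.1853, 0.094 ])] [[266.017  222.8466]
 [266.8871 297.9698]
 [166.0647 135.2001]
 [377.2122 163.1567]]
```

View pics/w3.png

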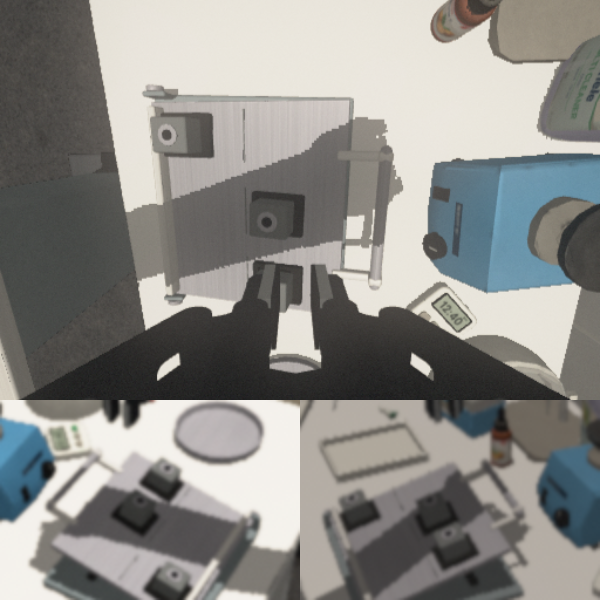

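The mid boss at (267,221) and the slid boss at (167,134) match the predictions of (266,223) and (166,135), so the model is good. The timer is at (450,310), clear of the path. I'll approach the middle foot along the plate normal.

Request:
servo_tool([
  {"xyz": [0,-16,25],"angular": [0,0,0]},
  {"xyz": [0,-16,30],"angular": [0,0,0]},
  {"xyz": [0,0,10],"angular": [-0.12,0,0]},
  {"xyz": [0,0,0],"angular": [-0.12,0,0]},
  {"xyz": [0,0,0],"angular": [0,0,0]},
  {"xyz": [0,0,0],"angular": [0,0,0]},
], hand=115)

```text
time: 9.43
position: [0.5035, 0.1387, 0.1313]
ee_rot: [0.71, 0.694, 0.083, 0.085]
ft_force: [0.2, 0.5, 1.3]
grip_width: 0.0472
grasp_force: 0.0
```

```bash
cat > to.py <<'E'
from pl import *
import sys
# tool-frame offset (mm) from TCP to a world target
def off(t):
    s=env.state(); q=R.from_quat(s["ee_rot"]); np.set_printoptions(precision=1,suppress=True)
    print(s["time"],s["position"]*1e3,"tool z",q.apply([0,0,1])*100,"tool y",q.apply([0,1,0])*100,"offset",q.inv().apply(np.array(t)-s["position"])*1e3,"w",s["grip_width"]*1e3)
E
python3 -c "
from to import *
off(place(.125,0,-.002,.245))"
```

```text
9.4333 [503.5 138.7 131.3] tool z [ 23.6  -0.6 -97.2] tool y [97.1 -2.2 23.6] offset [ 0.1  2.9 69.7] w 47.19273597509238
```

Request:
servo_tool([
  {"xyz": [0,3,20],"angular": [0,0,0]},
  {"xyz": [0,0,20],"angular": [0,0,0]},
  {"xyz": [0,0,15],"angular": [0,0,0]},
  {"xyz": [0,0,0],"angular": [0,0,0]},
])

```text
time: 9.77
position: [0.5217, 0.1376, 0.0772]
ee_rot: [0.711, 0.693, 0.082, 0.085]
ft_force: [-0.7, -0.1, 0.0]
grip_width: 0.0465
grasp_force: 0.0
```

```bash
python3 -c "
from to import *
off(place(.125,0,-.002,.245))
i=imaging.capture('wrist');cv2.imwrite('pics/w4.png',i[120:360,80:440])"
```

```text
9.7667 [521.7 137.6  77.2] tool z [ 23.5  -0.7 -97.2] tool y [97.2 -2.5 23.5] offset [ 0.8 -2.1 12.9] w 46.54616713806149
```

View pics/w4.png

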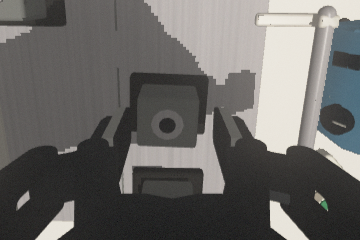

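The boss at (167,125) lies between the jaws (about 130 and 214). I'll go down and grip.

Request:
servo_tool([
  {"xyz": [0,-2,7],"angular": [0,0,0]},
  {"xyz": [0,0,6],"angular": [0,0,0]},
  {"xyz": [0,0,0],"angular": [0,0,0]},
])

```text
time: 10.07
position: [0.5216, 0.138, 0.0657]
ee_rot: [0.711, 0.693, 0.083, 0.086]
ft_force: [0.1, 0.3, -0.2]
grip_width: 0.0471
grasp_force: 0.0
```

Request:
servo_tool([
  {"xyz": [0,0,0],"angular": [0,0,0]},
  {"xyz": [0,0,0],"angular": [0,0,0]},
  {"xyz": [0,0,0],"angular": [0,0,0]},
  {"xyz": [0,0,0],"angular": [0,0,0]},
], hand=255, grip_force=40)

```text
time: 10.4
position: [0.5214, 0.1382, 0.0664]
ee_rot: [0.71, 0.694, 0.084, 0.086]
ft_force: [0.4, 0.1, -0.8]
grip_width: 0.0329
grasp_force: 42.3
```

Gripped (32.9 mm, 42 N). I'll lift along the normal, level off and carry it to the tray.

Request:
servo_tool([
  {"xyz": [0,0,-10],"angular": [0,0,0]},
  {"xyz": [0,0,-20],"angular": [0,0,0]},
  {"xyz": [0,0,-20],"angular": [0,0,0]},
  {"xyz": [10,0,-10],"angular": [0.12,0,0]},
  {"xyz": [25,5,-5],"angular": [0.12,0,0]},
  {"xyz": [35,5,0],"angular": [0,0,0]},
  {"xyz": [39,5,0],"angular": [0,0,0]},
  {"xyz": [39,5,0],"angular": [0,0,0]},
  {"xyz": [39,5,0],"angular": [0,0,0]},
  {"xyz": [39,5,0],"angular": [0,0,0]},
  {"xyz": [30,4,0],"angular": [0,0,0]},
  {"xyz": [18,0,0],"angular": [0,0,0]},
])

```text
time: 11.4
position: [0.5462, 0.4164, 0.1307]
ee_rot: [0.714, 0.7, 0.001, -0.001]
ft_force: [0.5, 0.0, -1.2]
grip_width: 0.033
grasp_force: 42.3
```

Request:
servo_tool([
  {"xyz": [0,0,0],"angular": [0,0,0]},
  {"xyz": [0,0,0],"angular": [0,0,0]},
])

```text
time: 11.57
position: [0.5461, 0.4128, 0.1301]
ee_rot: [0.715, 0.699, -0.0, -0.0]
ft_force: [-0.3, -1.3, -0.3]
grip_width: 0.0332
grasp_force: 42.3
```

```bash
python3 -c "
from to import *
off([.551,.413,.008])
i=imaging.capture('scene');j=imaging.capture('side')
cv2.imwrite('pics/p1.png',np.hstack([cv2.resize(i[130:345,120:340],(440,430)),cv2.resize(j[120:310,150:330],(360,430))]))"
```

```text
11.5667 [546.1 412.8 130.1] tool z [  -0.    0. -100.] tool y [100.   -2.2  -0. ] offset [  0.3   5.  122.1] w 33.1639688110093
```

Request:
servo_tool([
  {"xyz": [0,5,35],"angular": [0,0,0]},
  {"xyz": [0,0,35],"angular": [0,0,0]},
  {"xyz": [0,0,30],"angular": [0,0,0]},
  {"xyz": [0,0,15],"angular": [0,0,0]},
  {"xyz": [0,0,5],"angular": [0,0,0]},
  {"xyz": [0,0,0],"angular": [0,0,0]},
])

```text
time: 12.17
position: [0.552, 0.4102, 0.0093]
ee_rot: [0.716, 0.698, -0.001, 0.0]
ft_force: [-0.5, 0.2, -0.5]
grip_width: 0.0333
grasp_force: 42.3
```

Request:
servo_tool([
  {"xyz": [0,0,2],"angular": [0,0,0]},
  {"xyz": [0,0,1.5],"angular": [0,0,0]},
  {"xyz": [0,0,1],"angular": [0,0,0]},
  {"xyz": [0,0,0],"angular": [0,0,0]},
])

```text
time: 12.5
position: [0.5526, 0.412, 0.0066]
ee_rot: [0.716, 0.699, 0.001, 0.0]
ft_force: [-0.2, 1.3, -0.8]
grip_width: 0.0333
grasp_force: 42.3
```

Request:
servo_tool([
  {"xyz": [0,0,1.5],"angular": [0,0,0]},
  {"xyz": [0,0,1],"angular": [0,0,0]},
  {"xyz": [0,0,0],"angular": [0,0,0]},
  {"xyz": [0,0,0],"angular": [0,0,0]},
])

```text
time: 12.83
position: [0.5527, 0.412, 0.0052]
ee_rot: [0.716, 0.699, 0.001, 0.0]
ft_force: [-3.3, -2.3, 10.1]
grip_width: 0.0331
grasp_force: 43.4
```

Request:
servo_tool([
  {"xyz": [0,0,0],"angular": [0,0,0]},
  {"xyz": [0,0,0],"angular": [0,0,0]},
  {"xyz": [0,0,0],"angular": [0,0,0]},
  {"xyz": [0,0,-20],"angular": [0,0,0]},
  {"xyz": [0,0,-35],"angular": [0,0,0]},
  {"xyz": [-10,0,-40],"angular": [0,0,0]},
  {"xyz": [-30,0,-30],"angular": [0,0,0]},
], hand=115)

```text
time: 13.42
position: [0.55, 0.3776, 0.13]
ee_rot: [0.713, 0.701, 0.002, -0.001]
ft_force: [0.4, 0.5, 0.2]
grip_width: 0.0469
grasp_force: 0.0
```

```bash
python3 -c "
from to import *
off(place(.125,-.07,.075,.245))
i=imaging.capture('scene');j=imaging.capture('side')
cv2.imwrite('pics/p2.png',np.hstack([cv2.resize(i[130:345,140:340],(400,430)),cv2.resize(j[120:310,150:330],(400,430))]))"
```

```text
13.4167 [550.  377.6 130. ] tool z [   0.2    0.5 -100. ] tool y [100.   -1.8   0.1] offset [-309.4  -43.   -10.6] w 46.87333112357048
```

View pics/p2.png

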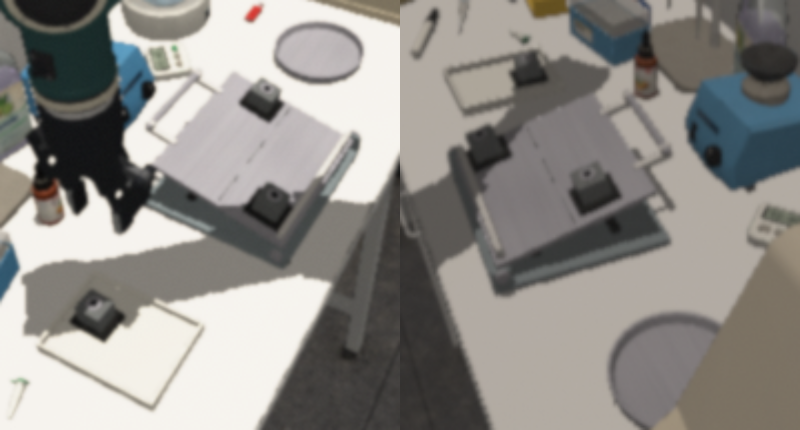

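The first foot stands inside the tray at about x = +40, y = -8 mm in the tray frame. Going back for the second held foot.

Request:
servo_tool([
  {"xyz": [-39,-6,-6],"angular": [0,0,0]},
  {"xyz": [-39,-6,-5],"angular": [0,0,0]},
  {"xyz": [-39,-6,0],"angular": [0,0,0]},
  {"xyz": [-39,-6,0],"angular": [0,0,0]},
  {"xyz": [-39,-6,0],"angular": [0,0,0]},
  {"xyz": [-39,-6,0],"angular": [0,0,0]},
  {"xyz": [-39,-7,0],"angular": [-0.12,0,0]},
  {"xyz": [-36,0,0],"angular": [-0.12,0,0]},
  {"xyz": [0,0,0],"angular": [0,0,0]},
  {"xyz": [0,0,0],"angular": [0,0,0]},
])

```text
time: 14.35
position: [0.4973, 0.0617, 0.137]
ee_rot: [0.712, 0.692, 0.082, 0.085]
ft_force: [0.3, 0.4, 0.1]
grip_width: 0.047
grasp_force: 0.0
```

```bash
python3 -c "
from to import *
off(place(.125,-.07,0,.245))"
```

```text
14.35 [497.3  61.7 137. ] tool z [ 23.4  -0.8 -97.2] tool y [97.2 -2.7 23.4] offset [ 7.3  5.  74. ] w 47.01068721151183
```

Request:
servo_tool([
  {"xyz": [7,5,10],"angular": [0,0,0]},
  {"xyz": [0,0,25],"angular": [0,0,0]},
  {"xyz": [0,0,0],"angular": [0,0,0]},
])

```text
time: 14.6
position: [0.514, 0.0722, 0.1028]
ee_rot: [0.71, 0.694, 0.082, 0.084]
ft_force: [-0.3, 0.6, -0.8]
grip_width: 0.0471
grasp_force: 0.0
```

```bash
python3 -c "
from to import *
off(place(.125,-.07,0,.245))"
```

```text
14.6 [514.   72.2 102.8] tool z [ 23.4  -0.6 -97.2] tool y [97.2 -2.2 23.4] offset [-3.7 -2.9 37. ] w 47.137474802906084
```

Request:
servo_tool([
  {"xyz": [-3,-2.5,12],"angular": [0,0,0]},
  {"xyz": [0,0,13],"angular": [0,0,0]},
  {"xyz": [0,0,12],"angular": [0,0,0]},
  {"xyz": [0,0,0],"angular": [0,0,0]},
])

```text
time: 14.93
position: [0.52, 0.0685, 0.0674]
ee_rot: [0.71, 0.694, 0.082, 0.085]
ft_force: [-0.3, -0.7, 0.4]
grip_width: 0.0469
grasp_force: 0.0
```

Request:
servo_tool([
  {"xyz": [0,0,0],"angular": [0,0,0]},
  {"xyz": [0,0,0],"angular": [0,0,0]},
  {"xyz": [0,0,0],"angular": [0,0,0]},
  {"xyz": [0,0,0],"angular": [0,0,0]},
], hand=255)

```text
time: 15.27
position: [0.5206, 0.0679, 0.0698]
ee_rot: [0.71, 0.694, 0.084, 0.086]
ft_force: [-0.1, -0.1, -0.1]
grip_width: 0.0328
grasp_force: 43.9
```

Request:
servo_tool([
  {"xyz": [0,0,-10],"angular": [0,0,0]},
  {"xyz": [0,0,-20],"angular": [0,0,0]},
  {"xyz": [0,0,-25],"angular": [0,0,0]},
  {"xyz": [10,0,-10],"angular": [0.12,0,0]},
  {"xyz": [30,0,-5],"angular": [0.12,0,0]},
  {"xyz": [38,-4,0],"angular": [0,0,0]},
  {"xyz": [39,-5,0],"angular": [0,0,0]},
  {"xyz": [39,-5,0],"angular": [0,0,0]},
  {"xyz": [39,-5,0],"angular": [0,0,0]},
  {"xyz": [39,-5,0],"angular": [0,0,0]},
  {"xyz": [39,-5,0],"angular": [0,0,0]},
  {"xyz": [39,-4,0],"angular": [0,0,0]},
])

```text
time: 16.27
position: [0.478, 0.3826, 0.1384]
ee_rot: [0.715, 0.699, 0.0, 0.0]
ft_force: [1.6, -0.5, -0.6]
grip_width: 0.0329
grasp_force: 43.9
```

Request:
servo_tool([
  {"xyz": [28,-3,0],"angular": [0,0,0]},
  {"xyz": [0,0,0],"angular": [0,0,0]},
  {"xyz": [0,0,0],"angular": [0,0,0]},
  {"xyz": [0,0,0],"angular": [0,0,0]},
])

```text
time: 16.6
position: [0.4765, 0.4079, 0.1376]
ee_rot: [0.716, 0.698, -0.0, 0.0]
ft_force: [1.0, -1.2, -0.4]
grip_width: 0.0331
grasp_force: 43.9
```

```bash
python3 -c "
from to import *
off([.478,.413,.0085])"
```

```text
16.6 [476.5 407.9 137.6] tool z [   0.    -0.1 -100. ] tool y [100.   -2.4   0. ] offset [  5.2   1.3 129.1] w 33.088361536298486
```

Request:
servo_tool([
  {"xyz": [5,1,35],"angular": [0,0,0]},
  {"xyz": [0,0,35],"angular": [0,0,0]},
  {"xyz": [0,0,30],"angular": [0,0,0]},
  {"xyz": [0,0,18],"angular": [0,0,0]},
  {"xyz": [0,0,7],"angular": [0,0,0]},
  {"xyz": [0,0,0],"angular": [0,0,0]},
  {"xyz": [0,0,0],"angular": [0,0,0]},
])

```text
time: 17.18
position: [0.4786, 0.4133, 0.0131]
ee_rot: [0.716, 0.698, 0.0, 0.0]
ft_force: [0.6, 0.2, 0.0]
grip_width: 0.0332
grasp_force: 43.8
```

Request:
servo_tool([
  {"xyz": [0,0,2],"angular": [0,0,0]},
  {"xyz": [0,0,1.5],"angular": [0,0,0]},
  {"xyz": [0,0,0],"angular": [0,0,0]},
  {"xyz": [0,0,0],"angular": [0,0,0]},
])

```text
time: 17.52
position: [0.4779, 0.4141, 0.0095]
ee_rot: [0.716, 0.699, 0.001, 0.0]
ft_force: [0.1, -0.6, -0.2]
grip_width: 0.0328
grasp_force: 43.8
```

Request:
servo_tool([
  {"xyz": [0,0,1],"angular": [0,0,0]},
  {"xyz": [0,0,0],"angular": [0,0,0]},
  {"xyz": [0,0,0],"angular": [0,0,0]},
])

```text
time: 17.77
position: [0.4775, 0.4139, 0.0077]
ee_rot: [0.716, 0.699, 0.0, 0.0]
ft_force: [-1.3, -2.0, 0.4]
grip_width: 0.0328
grasp_force: 44.0
```

Request:
servo_tool([
  {"xyz": [0,0,0],"angular": [0,0,0]},
  {"xyz": [0,0,0],"angular": [0,0,0]},
  {"xyz": [0,0,0],"angular": [0,0,0]},
  {"xyz": [0,0,-20],"angular": [0,0,0]},
  {"xyz": [0,0,-35],"angular": [0,0,0]},
  {"xyz": [-10,0,-40],"angular": [0,0,0]},
  {"xyz": [-20,0,-30],"angular": [0,0,0]},
  {"xyz": [0,0,0],"angular": [0,0,0]},
], hand=125)

```text
time: 18.43
position: [0.4808, 0.3831, 0.1394]
ee_rot: [0.717, 0.697, 0.005, 0.001]
ft_force: [1.1, -0.3, 0.2]
grip_width: 0.0435
grasp_force: 0.0
```

```bash
python3 -c "
from to import *
off(place(.037,.07,.075,.245));off(place(.037,.07,.003,.245))"
```

```text
18.4333 [480.8 383.1 139.4] tool z [   0.9    0.5 -100. ] tool y [100.   -2.7   0.9] offset [-172.7  -55.1   20.5] w 43.46449567725678
18.4333 [480.8 383.1 139.4] tool z [   0.9    0.5 -100. ] tool y [100.   -2.7   0.9] offset [-173.2  -38.2   90.5] w 43.46449567725678
```

Request:
servo_tool([
  {"xyz": [-35,-11,0],"angular": [0,0,0]},
  {"xyz": [-35,-11,0],"angular": [0,0,0]},
  {"xyz": [-35,-11,0],"angular": [0,0,0]},
  {"xyz": [-35,-11,5],"angular": [-0.12,0,0]},
  {"xyz": [-33,-10,5],"angular": [-0.12,0,0]},
  {"xyz": [0,0,0],"angular": [0,0,0]},
  {"xyz": [0,0,0],"angular": [0,0,0]},
  {"xyz": [0,0,0],"angular": [0,0,0]},
])

```text
time: 19.1
position: [0.4196, 0.2128, 0.1219]
ee_rot: [0.71, 0.694, 0.084, 0.086]
ft_force: [1.7, 0.9, 0.7]
grip_width: 0.0434
grasp_force: 0.0
```

```bash
python3 -c "
from to import *
off(place(.037,.07,.005,.245))"
```

```text
19.1 [419.6 212.8 121.9] tool z [ 23.8  -0.5 -97.1] tool y [97.1 -2.3 23.8] offset [-1.1  0.9 74.6] w 43.4339148243918
```

Request:
servo_tool([
  {"xyz": [-1,1,20],"angular": [0,0,0]},
  {"xyz": [0,0,20],"angular": [0,0,0]},
  {"xyz": [0,0,0],"angular": [0,0,0]},
  {"xyz": [0,0,0],"angular": [0,0,0]},
])

```text
time: 19.43
position: [0.431, 0.2121, 0.0827]
ee_rot: [0.71, 0.694, 0.083, 0.086]
ft_force: [-0.2, 0.0, 0.1]
grip_width: 0.0435
grasp_force: 0.0
```

```bash
python3 -c "
from to import *
off(place(.037,.07,.005,.245))"
```

```text
19.4333 [431.  212.1  82.7] tool z [ 23.7  -0.6 -97.1] tool y [97.1 -2.3 23.7] offset [-0.5 -0.8 33.9] w 43.48618586057592
```

Request:
servo_tool([
  {"xyz": [0,-0.5,12],"angular": [0,0,0]},
  {"xyz": [0,0,11],"angular": [0,0,0]},
  {"xyz": [0,0,10],"angular": [0,0,0]},
  {"xyz": [0,0,0],"angular": [0,0,0]},
  {"xyz": [0,0,0],"angular": [0,0,0]},
])

```text
time: 19.85
position: [0.4375, 0.2112, 0.0509]
ee_rot: [0.71, 0.694, 0.084, 0.086]
ft_force: [0.1, 0.8, -0.4]
grip_width: 0.0434
grasp_force: 0.0
```

Request:
servo_tool([
  {"xyz": [0,0,0],"angular": [0,0,0]},
  {"xyz": [0,0,0],"angular": [0,0,0]},
  {"xyz": [0,0,0],"angular": [0,0,0]},
  {"xyz": [0,0,0],"angular": [0,0,0]},
], hand=255)

```text
time: 20.18
position: [0.4378, 0.2114, 0.0515]
ee_rot: [0.71, 0.693, 0.085, 0.086]
ft_force: [-2.0, 0.7, 5.6]
grip_width: 0.033
grasp_force: 40.2
```

Gripped. I'll lift and carry it over to the dish, checking first where the large instrument stands.

Request:
servo_tool([
  {"xyz": [0,0,-10],"angular": [0,0,0]},
  {"xyz": [0,0,-20],"angular": [0,0,0]},
  {"xyz": [0,0,-30],"angular": [0,0,0]},
  {"xyz": [-5,0,-15],"angular": [0.12,0,0]},
  {"xyz": [-25,5,-10],"angular": [0.12,0,0]},
  {"xyz": [-38,10,0],"angular": [0,0,0]},
  {"xyz": [-38,11,0],"angular": [0,0,0]},
  {"xyz": [-38,11,0],"angular": [0,0,0]},
  {"xyz": [-38,11,0],"angular": [0,0,0]},
  {"xyz": [0,0,0],"angular": [0,0,0]},
])

```text
time: 21.02
position: [0.4629, 0.0219, 0.1329]
ee_rot: [0.72, 0.693, 0.01, 0.017]
ft_force: [0.6, -0.6, -0.5]
grip_width: 0.0332
grasp_force: 40.7
```

```bash
python3 -c "
from to import *
off([.519,-.125,.011])
c=imaging.get_calibration('scene')
for u,v in((545,220),(350,165),(450,192)): print(onz(c,u*.64,v*.64,0))
print(env.state()['q'])"
```

```text
21.0167 [462.9  21.9 132.9] tool z [  3.7  -1.1 -99.9] tool y [99.9 -3.8  3.8] offset [-143.5   57.   125.6] w 33.186903794479434
[ 0.4 -0.3  0. ]
[ 0.9 -0.3  0. ]
[ 0.6 -0.3  0. ]
[-0.1  0.3 -0.1  2.1  0.   0.7 -0.2]
```

Request:
servo_tool([
  {"xyz": [-36,14,0],"angular": [0.038,0.011,0]},
  {"xyz": [-36,14,0],"angular": [0,0,0]},
  {"xyz": [-36,14,0],"angular": [0,0,0]},
  {"xyz": [-35,14,0],"angular": [0,0,0]},
  {"xyz": [0,0,0],"angular": [0,0,0]},
  {"xyz": [0,0,0],"angular": [0,0,0]},
  {"xyz": [0,0,0],"angular": [0,0,0]},
])

```text
time: 21.6
position: [0.5134, -0.1135, 0.1325]
ee_rot: [0.716, 0.698, 0.001, -0.003]
ft_force: [0.3, 1.0, -1.8]
grip_width: 0.033
grasp_force: 40.7
```

```bash
python3 -c "
from to import *
off([.519,-.125,.011])"
```

```text
21.6 [ 513.4 -113.5  132.5] tool z [  -0.2    0.5 -100. ] tool y [100.   -2.7  -0.2] offset [-12.    6.1 121.4] w 32.97135115934465
```

Request:
servo_tool([
  {"xyz": [-12,6,25],"angular": [0,0,0]},
  {"xyz": [0,0,35],"angular": [0,0,0]},
  {"xyz": [0,0,30],"angular": [0,0,0]},
  {"xyz": [0,0,18],"angular": [0,0,0]},
  {"xyz": [0,0,9],"angular": [0,0,0]},
  {"xyz": [0,0,0],"angular": [0,0,0]},
  {"xyz": [0,0,0],"angular": [0,0,0]},
])

```text
time: 22.18
position: [0.5201, -0.1249, 0.016]
ee_rot: [0.716, 0.698, 0.001, -0.002]
ft_force: [0.7, -0.1, -0.5]
grip_width: 0.0331
grasp_force: 40.7
```

Request:
servo_tool([
  {"xyz": [0,0,2],"angular": [0,0,0]},
  {"xyz": [0,0,1.5],"angular": [0,0,0]},
  {"xyz": [0,0,0],"angular": [0,0,0]},
  {"xyz": [0,0,0],"angular": [0,0,0]},
])

```text
time: 22.52
position: [0.5204, -0.1262, 0.0128]
ee_rot: [0.717, 0.698, 0.002, -0.001]
ft_force: [-1.4, -0.4, -1.4]
grip_width: 0.0329
grasp_force: 40.7
```

Request:
servo_tool([
  {"xyz": [0,0,1.5],"angular": [0,0,0]},
  {"xyz": [0,0,1],"angular": [0,0,0]},
  {"xyz": [0,0,0],"angular": [0,0,0]},
  {"xyz": [0,0,0],"angular": [0,0,0]},
])

```text
time: 22.85
position: [0.5206, -0.1262, 0.0112]
ee_rot: [0.717, 0.698, 0.002, -0.001]
ft_force: [-3.2, 1.0, 13.2]
grip_width: 0.0332
grasp_force: 42.2
```

Request:
servo_tool([
  {"xyz": [0,0,0],"angular": [0,0,0]},
  {"xyz": [0,0,0],"angular": [0,0,0]},
  {"xyz": [0,0,0],"angular": [0,0,0]},
  {"xyz": [0,0,-20],"angular": [0,0,0]},
  {"xyz": [0,0,-35],"angular": [0,0,0]},
  {"xyz": [0,0,-40],"angular": [0,0,0]},
  {"xyz": [30,-10,-30],"angular": [0,0,0]},
  {"xyz": [40,-10,0],"angular": [0,0,0]},
  {"xyz": [40,-10,0],"angular": [0,0,0]},
  {"xyz": [0,0,0],"angular": [0,0,0]},
], hand=125)

```text
time: 23.68
position: [0.4917, -0.0087, 0.1342]
ee_rot: [0.713, 0.701, 0.003, -0.003]
ft_force: [-0.9, -0.2, -0.5]
grip_width: 0.0434
grasp_force: 0.0
```

```bash
cat > chk.py <<'E'
from h import *
# final numeric check: grey top brightness map -> dark-blob centres (feet) on saved picture, projected at mid height
for n in("scene","side"):
    c=imaging.get_calibration(n);im=imaging.capture(n);g=cv2.cvtColor(im,cv2.COLOR_BGR2GRAY)
    for nm,ctr,r in(("tray",(.515,.415),.065),("dish",(.519,-.125),.05)):
        y,x=np.mgrid[:384,:512]
        X=np.array([[ctr[0]+a,ctr[1]+b,.014] for a in(-r,r) for b in(-.045,.045)])
        h=cv2.convexHull(proj(c,X).astype(np.float32)).astype(int)
        m=np.zeros_like(g);cv2.fillConvexPoly(m,h,255)
        t=((g<75)&(m>0)).astype(np.uint8)
        k,_,st,ce=cv2.connectedComponentsWithStats(t)
        for j in range(1,k):
            if st[j,4]>30: print(n,nm,st[j],onz(c,*ce[j],.018).round(3))
E
python3 chk.py
```

```text
scene tray [176 284  25  16 199] [0.546 0.423 0.018]
scene tray [204 299  26  16 209] [0.472 0.426 0.018]
scene dish [289 152  18  12 129] [ 0.518 -0.111  0.018]
side tray [200 148  16  10 111] [0.549 0.399 0.018]
side tray [177 153  16  10 117] [0.475 0.402 0.018]
side dish [260 273  25  19 258] [ 0.511 -0.136  0.018]
```

```bash
python3 -c "
from rig import order
print(order.finish_job())"
```

```text
the job is handed in; nothing more can be done
None
```

The job is handed in, with no verdict returned: the plate is left raised at about 0.245 rad, the two feet that held are in the rectangular tray and the one that slid is in the round dish (positions checked in both cameras, uprightness not viewed after the last two placings).

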